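# Space the slats of a tub grate with a gauge block

### The job

The first slat of a foot grate is screwed to the laying-out board and two loose slats lie too far from it. Hold the wooden gauge block by its grip, set it down over the middle slat and slide it, slat and all, towards the fixed slat until the thick foot meets that slat; then step the gauge on and draw the last slat up to the middle one in the same way, without shifting the middle one. Let go and leave the gauge standing over the last slat, so that both gaps are equal and the slats lie parallel on the board.

Things in the scene. Friction and masses are not known exactly. Their poses are not given: they have to be found in the camera images.
- board: Fixed plywood board, 280 (x) x 350 (y) x 18 mm, flat on the table; origin: centre of its underside, top at z = 18 mm. Screwed on it: the fixed first slat, 180 (x) x 30 (y) x 20 mm, two dark screw heads, centred at x = 0, y = -130 mm, top at z = 38 mm. The row runs from it along +y, slats along x. A flat pencil and a 70 mm offcut lie past the slats' ends.
- slat_a: Middle slat: loose light wooden bar 180 (x) x 30 (y) x 20 mm, 75 g, flat on the board, next to the fixed slat. Origin: centre of its underside. Starts 97 to 113 mm from the fixed slat, centre to centre, within 12 mm of x = 0 on the board and 0.08 rad of its yaw; belongs at 74 mm (gap 44 mm), that is y = -56 mm on the board.
- slat_b: Last slat: the same loose bar, farthest from the fixed slat. Origin: centre of its underside. Starts 98 to 130 mm from the middle slat, centre to centre; belongs 74 mm from it (gap 44 mm), that is y = +18 mm on the board.
- gauge: Wooden block, 60 (x) x 86 (y) x 88 mm high, 130 g, on the table left or right of the board. Origin: underside centre. Feet 24 high: thick y -43 to -13, thin lip y 31 to 43 mm; slot between fits over a slat. Bridge z 24-38; upright grip 60 (x) x 24 (y), centred y = +9, z 38-88. Thick foot faces board's -y within 0.6 rad. Lip and foot both touching slats: gap 44. The flat sanding block is not it.
Mind the look-alikes: they are no part of the job. Leave any orange or purple look-alike of the gauge alone.

How it is judged:
On the way, in this order (a step that is already met when the one before it is completed fails the run):
1. with the gauge down over the middle slat, the middle slat is brought to its gap from the fixed slat (y of slat_a in the frame of board between -0.068 and -0.044 m and y of slat_a in the frame of gauge between -0.004 and 0.022 m and z of gauge in the frame of board below 0.03 m), for 0.1 s.
2. with the gauge down over the last slat, the last slat is brought to the same gap from the middle slat (y of slat_b in the frame of slat_a between 0.062 and 0.086 m and y of slat_b in the frame of gauge between -0.004 and 0.022 m and z of gauge in the frame of board below 0.03 m), for 0.1 s.
At the end, for the whole second after the job is handed in: Both gaps are 44 mm within 12 mm; the loose slats lie still and flat on the board, parallel to the fixed one within 10 degrees and within 35 mm of the middle lengthwise; the released gauge stands upright (8 degrees), still, its feet under 12 mm above the board, with the last slat in its slot (all of step 2 and y of slat_a in the frame of board between -0.068 and -0.044 m and x of slat_a in the frame of board between -0.035 and 0.035 m and angle between the x axis of each of slat_a, slat_b and the x axis of board, either way round below 0.18 rad and z of each of slat_a, slat_b in the frame of board below 0.024 m and angle between each of slat_a, slat_b's own z axis and vertical below 0.1 rad and linear speed of each of slat_a, slat_b, gauge below 0.01 m/s and x of slat_b in the frame of board between -0.035 and 0.035 m and angle between gauge's own z axis and vertical below 0.15 rad); the robot touches nothing.
It also fails if it takes over 48 s, if anything falls off the work surface, if the arm or the gripper's body presses on something with over 40 N, if the wrist force passes 120 N, or if a joint passes its speed limit or range.

### The arm

A 7-joint arm with a two-finger parallel gripper is mounted at the origin on the work surface. World frame = base frame: x ahead of the robot, y to its left, z up, the work surface at z = 0. Lengths are in m, angles in rad, forces in N, time in s.
With the tool pointing down it reaches from about 0.4 to 0.85 m from the base axis. Payload 6.9 kg.
Tool frame: the origin (TCP) lies at the very end of the fingers, on their centre line; the grasp point (between the pads) lies behind it (hold_point_z is the z of the grasp point in the tool frame, in m); z points along the fingers, y is the direction in which the jaws open and shut (so a half turn about z gives the same grasp; the last joint's range is limited). The gripper opens to 85 mm and grips with 20 to 120 N. Pads are 22 mm wide; open, the fingers measure 114 mm over their backs; the gripper's body (76 mm by 85 mm) begins 54 mm behind the grasp point. The pads swing forward as they close: fully open they stand 13 mm farther back than shut.
Start: joints at [-1.185, 0.507, -0.238, 1.5, 0.126, 1.149, -0.155], TCP at [0.173, 0.601, 0.231] pointing down, gripper open.
Joint ranges: [-3.08, 3.08], [-0.24, 2.05], [-1.43, 1.35], [0, 2.5], [-1.52, 4.66], [0.17, 1.96], [-2.89, 2.89]. Speed limits (rad/s): [2.39, 2.39, 3.14, 3.14, 3.14, 3.14, 3.14].

### API

Orientations are given as a unit quaternion [x, y, z, w].
In Python, from workcell import * gives the robot as it stands.
- The arm moves only by the tool apply_moves, never from a script. Its argument "steps" is a list of rows, each a list of 3 entries, a list of its own where there are three numbers: the turn, a rotation vector about the world's x, y, z in degrees, then the shift along the world's x, y, z in mm, then the opening in per cent of the stroke, from 0 (shut) to 100 (fully open). A call has 1 to 8 rows; each row shifts and turns the commanded pose from where the row before left it; what a row does not reach is not made up. A row lasts 1/12 s, in which the tool goes at most 41.7 mm and 7.16 degrees, less where a joint would pass 70% of its speed; a pose out of reach is approached as far as the arm can. A call with a gripper value outside its range is refused whole. The fingers move at their own pace and stop on an object; "newtons" is the grip in N (left out, the last holds). Time passes only in rows, so rows that do not move let the fingers close. It gives the time, the measured TCP pose, the force and the opening at its end, in the units of the state.
- get_obs(): the state, without advancing time (a new reading comes with each control period).
- camera(name): name is "side" or "top"; returns a dict with "frame" (384x512x3 uint8, red, green, blue), "vertical_fov" (degrees; the focal length in pixels is half the picture's height over the tangent of half this angle, whatever the lens; pixels are square), "cx", "cy" (the principal point, pixels), "dist" ([k1, k2, p1, p2, k3] as OpenCV has them; the pictures are not rectified), "T" (4x4, takes a point from camera to world coordinates). Camera axes: x right, y down, z forward; pixel columns grow to the right and rows downward; lengths in m; the calibration is good to about 2 mm. A picture is of the moment at which its call begins. There is no depth.
- job_done(): hands the job in, once; it reports no verdict.
The state is a dict: "clock": time; "qpos": joint angles; "qd": joint speeds; "tau": joint torques, N m; "eef_pos": TCP position; "ee_rot": TCP orientation; "wrist_force": force on the tool from outside, world axes, zero at the start; "moment": the same for the moment, N m; "opening": finger opening in m.
Only numpy, scipy, OpenCV 4.12 (cv2) and the standard library are available. Lean on these libraries where they do the work, as an engineer would, in place of code of your own. Each camera call takes 0.05 s, during which the arm holds its last target.

## Working session

There is one attempt and no reset: what is moved stays moved. The work goes in short steps, Python scripts to look and compute and a tool call to move; the robot and the scene stay as the last step left them, time stands still between calls to the robot, and variables do not carry over. Pictures are saved under pics/ and viewed, and the job is handed in when it is done.

Besides the shell and the picture viewer there is one more tool, called after "Request:" as a command line: name --argument value ..., lists and objects as JSON in quotes. apply_moves: Moves the arm, as the interface text tells. Its arguments: {"type":"object","properties":{"steps":{"type":"array"},"newtons":{"type":"number"}},"required":["steps"]}

```bash
ls; mkdir -p pics; cat > h.py <<'E'
from workcell import *
import numpy as np, cv2
def K(c):
    f=c["frame"].shape[0]/2/np.tan(np.radians(c["vertical_fov"])/2)
    return np.array([[f,0,c["cx"]],[0,f,c["cy"]],[0,0,1.]])
def p2w(c,uv,z):
    uv=np.array(uv,float).reshape(-1,1,2)
    n=cv2.undistortPoints(uv,K(c),np.array(c["dist"],float)).reshape(-1,2)
    T=np.array(c["T"]);d=np.c_[n,np.ones(len(n))]@T[:3,:3].T
    o=T[:3,3];z=np.broadcast_to(z,len(n))
    return o+d*((z-o[2])/d[:,2])[:,None]
def w2p(c,P):
    T=np.linalg.inv(np.array(c["T"]))
    P=np.array(P,float).reshape(-1,3)
    return cv2.projectPoints(P,cv2.Rodrigues(T[:3,:3])[0],T[:3,3],K(c),np.array(c["dist"],float))[0].reshape(-1,2)
def snap(n,name):
    c=camera(n);np.save(f"pics/{name}.npy",c,allow_pickle=True)
    cv2.imwrite(f"pics/{name}.png",cv2.cvtColor(c["frame"],cv2.COLOR_RGB2BGR));return c
def load(name): return np.load(f"pics/{name}.npy",allow_pickle=True).item()
E
python3 - <<'E'
from h import *
o=get_obs();print(o)
for n in("top","side"):
    c=snap(n,n+"0");print(n,c["vertical_fov"],c["cx"],c["cy"],c["dist"],np.round(c["T"],3))
import workcell;print([x for x in dir(workcell) if x[0]!='_'])
E
```

```text
pics
{'clock': 0.0, 'qpos': array([-1.18450344,  0.50836778, -0.23749349,  1.50114801,  0.12572429,
        1.14889126, -0.15477722]), 'qd': array([ 2.60997836e-04, -9.64470934e-06,  7.98919722e-04,  7.57709876e-04,
       -6.09701913e-05,  1.30664298e-03,  1.58317801e-04]), 'tau': array([-4.54138471e-04, -6.20597935e+01, -2.18699299e+00, -2.49656188e+01,
        1.27081265e-02,  1.21822092e-02,  4.09753383e-06]), 'eef_pos': array([0.17315694, 0.60000676, 0.23040476]), 'ee_rot': array([ 1.39923509e-01,  9.90161896e-01, -9.07042954e-04, -9.39736414e-05]), 'wrist_force': array([ 1.14625643, -0.444144  , -0.43250806]), 'moment': array([0.01130578, 0.01047248, 0.0445127 ]), 'opening': 0.0854384465395409}
top 49.172740919926 252.60536296937593 193.75761964641433 [-0.02165009  0.          0.          0.          0.        ] [[-0.00e+00 -9.94e-01  1.07e-01  3.54e-01]
 [-1.00e+00  1.00e-03  1.00e-03 -1.40e-02]
 [-1.00e-03 -1.07e-01 -9.94e-01  1.18e+00]
 [ 0.00e+00  0.00e+00  0.00e+00  1.00e+00]]
side 50.0922409065594 257.7572997564318 194.00153776882223 [0.01125873 0.         0.         0.         0.        ] [[ 0.722 -0.358  0.592 -0.031]
 [-0.691 -0.403  0.6   -0.504]
 [ 0.024 -0.843 -0.538  0.491]
 [ 0.     0.     0.     1.   ]]
['IKError', 'camera', 'get_obs', 'hold_point_z', 'job_done']
```

View pics/top0.png

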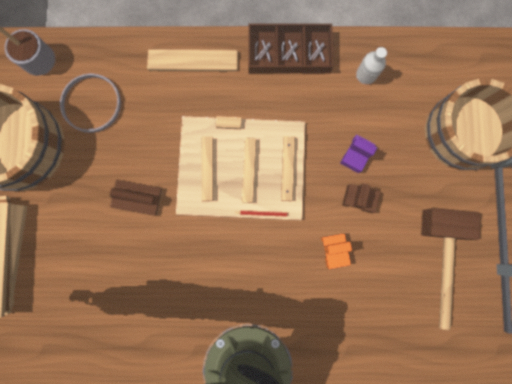

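View pics/side0.png

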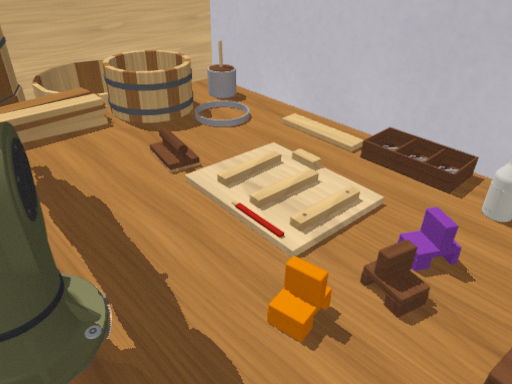

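Candidates for the gauge: orange (338,251) and purple (359,154) in the top view are the coloured look-alikes. The dark block at (137,197) is long and flat, so it is the sanding block. The dark brown one at (362,197) top, (396,275) side has the upright grip and is my choice. I'll check it in close crops.

```bash
python3 - <<'E'
from h import *
a=cv2.imread("pics/top0.png");s=cv2.imread("pics/side0.png")
cv2.imwrite("pics/c1.png",np.hstack([cv2.resize(a[175:220,335:390],(440,360),interpolation=cv2.INTER_CUBIC),cv2.resize(s[235:315,350:440],(360,360),interpolation=cv2.INTER_CUBIC)]))
cv2.imwrite("pics/c2.png",cv2.resize(a[110:225,170:312],None,fx=5,fy=5,interpolation=cv2.INTER_CUBIC))
E
```

```text
(no output)
```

View pics/c1.png

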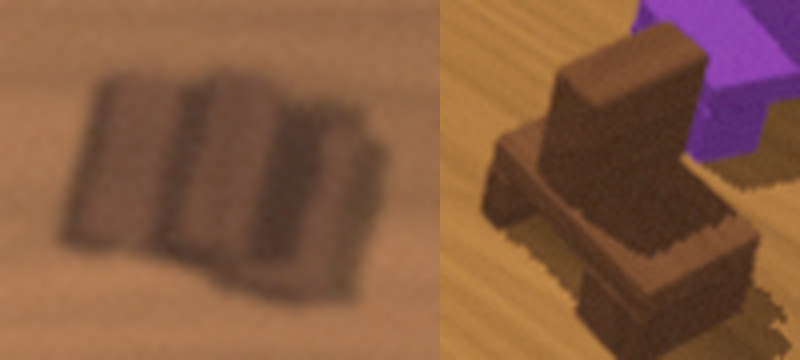

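View pics/c2.png

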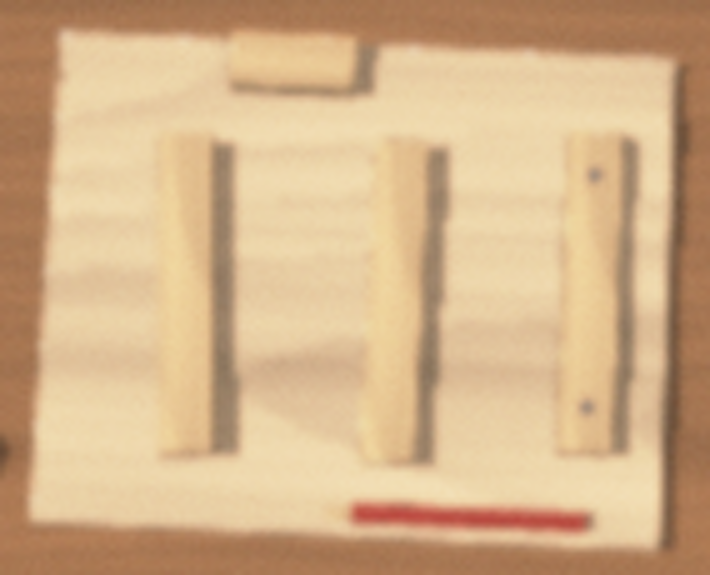

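```bash
cat >> h.py <<'E'
from scipy.optimize import least_squares
def fit(obs,x0):
    # obs: list of (cam, model pts, px); pose x,y,yaw,
    def P(p,m):
        c,s=np.cos(p[2]),np.sin(p[2]);m=np.array(m,float)
        return np.c_[p[0]+c*m[:,0]-s*m[:,1],p[1]+s*m[:,0]+c*m[:,1],m[:,2]]
    r=least_squares(lambda p:np.concatenate([(w2p(c,P(p,m))-np.array(px)).ravel() for c,m,px in obs]),x0,x_scale=[.01,.01,.1])
    return r.x,np.abs(r.fun).max(),P
def rect(lx,ly,z): # order: image TL,TR,BR,BL in top view (TL=+x,+y)
    return [[lx,ly,z],[lx,-ly,z],[-lx,-ly,z],[-lx,ly,z]]
E
cat > m1.py <<'E'
from h import *
t=load("top0");s=load("side0")
q=lambda L:np.array(L)/5+np.array([170,110])-0.4
res={}
for n,L,lx,ly,z in [("board",[(60,30),(675,62),(660,547),(30,520)],.14,.175,.018),
 ("fix",[(567,133),(627,137),(615,453),(557,452)],.09,.015,.038),
 ("A",[(375,138),(430,142),(415,462),(362,460)],.09,.015,.038),
 ("B",[(157,133),(213,137),(212,452),(160,455)],.09,.015,.038)]:
    x,e,P=fit([(t,rect(lx,ly,z),q(L))],[.45,0.,0]);res[n]=x;print(n,np.round(x,4),round(e,2))
sp=np.array([(379.25,252.5),(408,241.2),(416.2,248.7),(390,261.7),(402.5,308.2),(429.2,293.7),(364.2,270)])-.4
gm=[[-.03,.021,.088],[.03,.021,.088],[.03,-.003,.088],[-.03,-.003,.088],[-.03,-.043,.038],[.03,-.043,.038],[-.03,.043,.038]]
x,e,P=fit([(s,gm,sp)],[.38,-.3,0]);res["g"]=x;print("g side",np.round(x,4),round(e,2))
# overlay
G=[[sx*.03,y,z] for sx in(-1,1) for y,z in[(-.043,0),(.043,0),(-.043,.038),(.043,.038),(-.003,.088),(.021,.088),(-.003,.038),(.021,.038)]]
for c,n in((t,"top0"),(s,"side0")):
    im=cv2.imread(f"pics/{n}.png");im=cv2.resize(im,None,fx=4,fy=4,interpolation=cv2.INTER_CUBIC)
    def dr(pts,col,poly=True):
        u=np.round((w2p(c,pts)+.5)*4).astype(int)
        if poly: cv2.polylines(im,[u.reshape(-1,1,2)],True,col,1)
        else:
            for a in u: cv2.circle(im,tuple(int(v) for v in a),3,col,-1)
    dr(P(res["board"],rect(.14,.175,.018)),(0,0,255))
    for k in("fix","A","B"): dr(P(res[k],rect(.09,.015,.038)),(255,0,0))
    dr(P(res["g"],G),(0,255,0),False)
    if n=="top0": cv2.imwrite("pics/ov_t.png",im[110*4:225*4,170*4:][:, :880][:, :]) ; cv2.imwrite("pics/ov_t1.png",im[440:900,680:1280][:460,:600]); cv2.imwrite("pics/ov_t2.png",cv2.resize(im[600:960,1300:1600],None,fx=1.6,fy=1.6))
    else: cv2.imwrite("pics/ov_s1.png",im[540:1000,730:1530]); cv2.imwrite("pics/ov_s2.png",im[900:1300,1350:1800])
c0,s0=np.cos(res["board"][2]),np.sin(res["board"][2])
for k in("fix","A","B","g"):
    d=res[k]-res["board"];print(k,"in board",np.round([c0*d[0]+s0*d[1],-s0*d[0]+c0*d[1],d[2]],4))
E
python3 m1.py
```

```text
board [ 0.555   0.0206 -0.0463] 0.93
fix [ 0.5481 -0.1099 -0.0439] 0.64
A [ 0.5444 -0.0018 -0.0428] 0.32
B [0.548  0.114  0.0142] 0.87
g side [ 0.4566 -0.321  -0.2647] 2.59
fix in board [-0.0008 -0.1306  0.0023]
A in board [-0.0095 -0.0229  0.0035]
B in board [-0.0113  0.0931  0.0605]
g in board [-0.0825 -0.3458 -0.2185]
```

View pics/ov_t1.png

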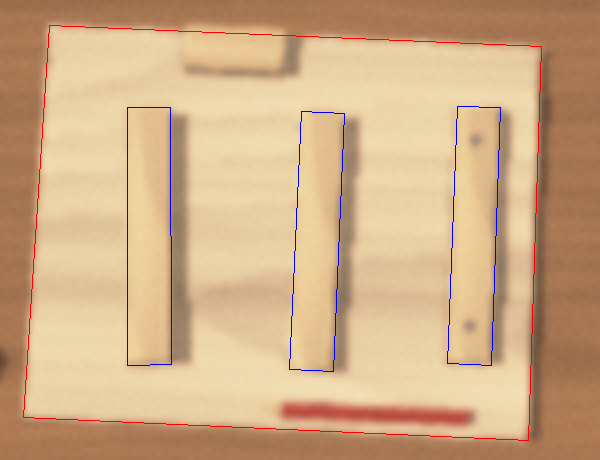

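View pics/ov_t2.png

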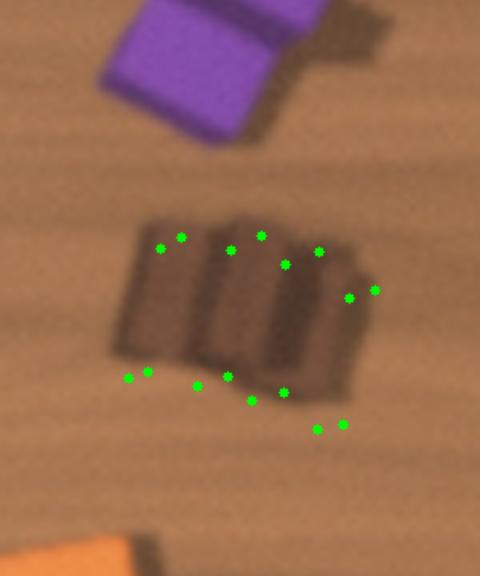

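View pics/ov_s2.png

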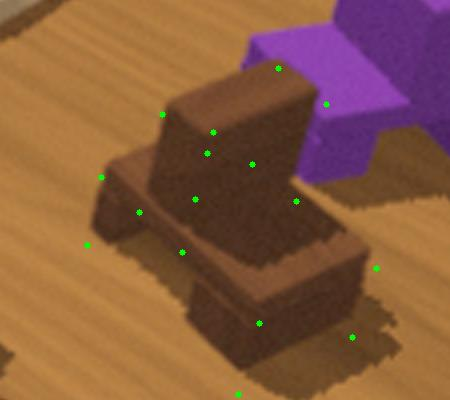

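View pics/ov_s1.png

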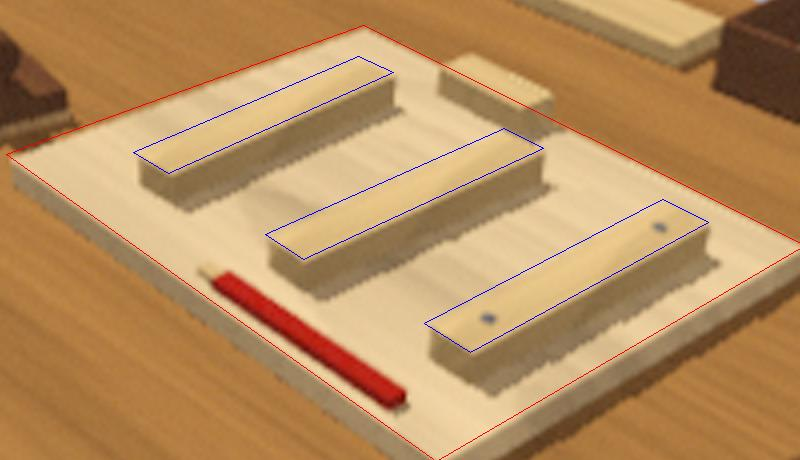

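```bash
python3 - <<'E'
s=open("m1.py").read()
i=s.index("sp=np");j=s.index("gm=")
s=s[:i]+"""sp=(np.array([(168,102),(278,62),(318,92),(210,132),(257,300),(370,248),(105,165),(243,368)])+np.array([1350,900]))/4-.5
tp=(np.array([(150,222),(118,355),(350,400)])/1.6+np.array([1300,600]))/4-.5
"""+s[j:]
s=s.replace("[-.03,.043,.038]]\n","[-.03,.043,.038],[-.03,-.043,0]]\nx,e,P=fit([(s,gm,sp)],[.38,-.3,0]);print('side only',x,e)\n")
s=s.replace("fit([(s,gm,sp)],[.38,-.3,0]);res","fit([(s,gm,sp),(t,[[.03,.043,.038],[-.03,.043,.038],[-.03,-.043,.038]],tp)],[.38,-.3,0]);res")
open("m1.py","w").write(s)
E
python3 m1.py; python3 -c "
from h import *;print(hold_point_z)"
```

```text
board [ 0.555   0.0206 -0.0463] 0.93
fix [ 0.5481 -0.1099 -0.0439] 0.64
A [ 0.5444 -0.0018 -0.0428] 0.32
B [0.548  0.114  0.0142] 0.87
side only [ 0.46504796 -0.31605675 -0.25473589] 2.280439868986491
g side [ 0.4651 -0.3157 -0.2392] 2.8
fix in board [-0.0008 -0.1306  0.0023]
A in board [-0.0095 -0.0229  0.0035]
B in board [-0.0113  0.0931  0.0605]
g in board [-0.0743 -0.34   -0.193 ]
-0.0187
```

View pics/ov_t2.png

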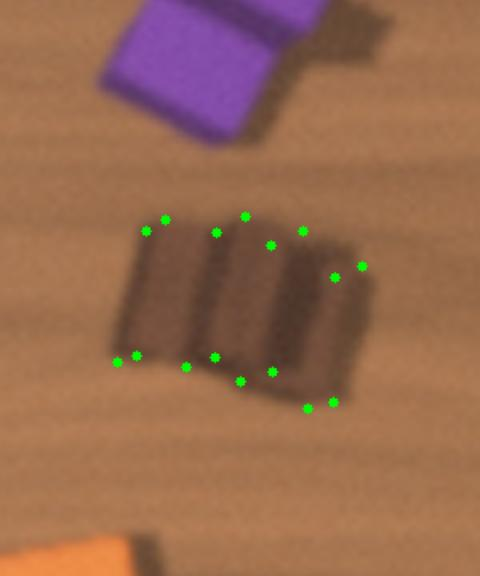

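View pics/ov_s2.png

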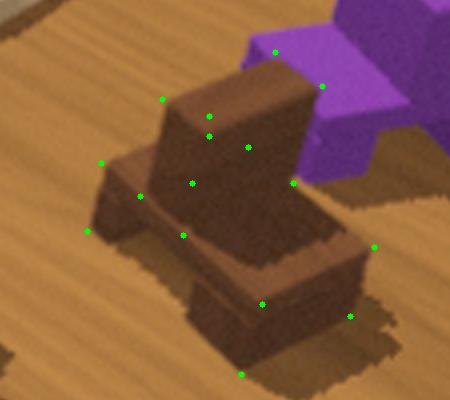

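```bash
sed -i 's/\[\[.03,.043,.038\],\[-.03,.043,.038\],\[-.03,-.043,.038\]\]/[[.03,.043,0],[-.03,.043,0],[-.03,-.043,.038],[.03,-.043,.038]]/; s/(350,400)\]/(350,400),(374,278)]/' m1.py; python3 m1.py
```

```text
board [ 0.555   0.0206 -0.0463] 0.93
fix [ 0.5481 -0.1099 -0.0439] 0.64
A [ 0.5444 -0.0018 -0.0428] 0.32
B [0.548  0.114  0.0142] 0.87
side only [ 0.46504796 -0.31605675 -0.25473589] 2.280439868986491
g side [ 0.465  -0.3166 -0.2613] 2.78
fix in board [-0.0008 -0.1306  0.0023]
A in board [-0.0095 -0.0229  0.0035]
B in board [-0.0113  0.0931  0.0605]
g in board [-0.0742 -0.3409 -0.215 ]
```

View pics/ov_t2.png

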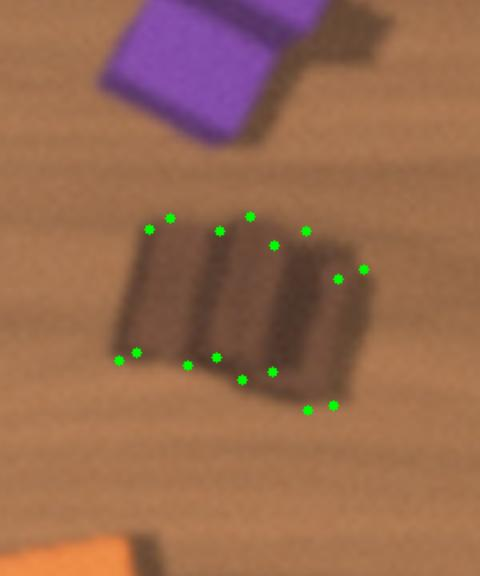

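View pics/ov_s2.png

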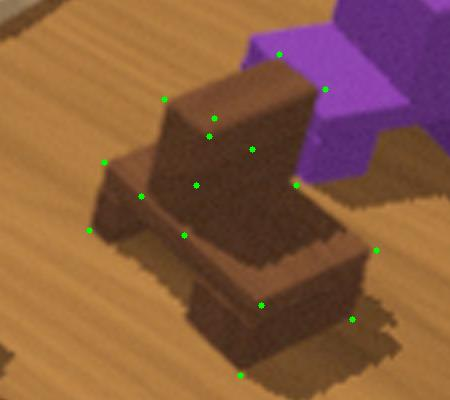

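```bash
python3 - <<'E'
from h import *
a=cv2.imread("pics/top0.png")[178:218,338:388]
a=cv2.convertScaleAbs(a,alpha=1.8,beta=-40)
cv2.imwrite("pics/c3.png",cv2.resize(a,None,fx=14,fy=14,interpolation=cv2.INTER_NEAREST))
t=load("top0")
# detected edges vs grip candidates
E
```

```text
(no output)
```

View pics/c3.png

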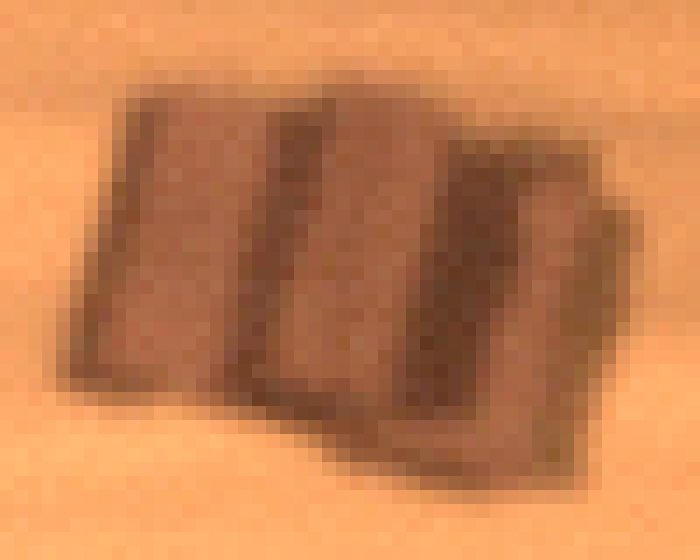

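```bash
python3 - <<'E'
import re
s=open("m1.py").read()
s=re.sub(r"tp=\(.*\n","tp=np.array([(325,90),(442,108),(397,395),(275,375),(98,372),(535,475),(588,180),(155,92)])/14+np.array([338,178])-.5\n",s)
s=s.replace("[[.03,.043,0],[-.03,.043,0],[-.03,-.043,.038],[.03,-.043,.038]]","[[.03,.021,.088],[.03,-.003,.088],[-.03,-.003,.088],[-.03,.021,.088],[-.03,.043,.038],[-.03,-.043,.038],[.03,-.043,.038],[.03,.043,.038]]")
s=s.replace('res["g"]=x;','res["g"]=x;print(np.round(w2p(t,P(x,[[.03,.021,.088],[.03,-.003,.088],[-.03,-.003,.088],[-.03,.021,.088],[-.03,.043,.038],[-.03,-.043,.038],[.03,-.043,.038],[.03,.043,.038]]))-tp,1).tolist());print(np.round(w2p(s,P(x,gm))-sp,1).tolist());')
open("m1.py","w").write(s)
E
python3 m1.py
```

```text
board [ 0.555   0.0206 -0.0463] 0.93
fix [ 0.5481 -0.1099 -0.0439] 0.64
A [ 0.5444 -0.0018 -0.0428] 0.32
B [0.548  0.114  0.0142] 0.87
side only [ 0.46504796 -0.31605675 -0.25473589] 2.280439868986491
[[1.8, -1.0], [2.3, -0.2], [0.8, 1.5], [0.6, 0.7], [0.8, 0.6], [0.4, 0.6], [1.0, 0.4], [1.4, -0.6]]
[[-1.6, -1.3], [-1.1, -3.0], [0.7, -1.9], [-0.6, 0.5], [1.0, 0.2], [0.6, -1.0], [-1.1, -1.1], [-0.7, 0.8]]
g side [ 0.466  -0.3148 -0.2371] 3.02
fix in board [-0.0008 -0.1306  0.0023]
A in board [-0.0095 -0.0229  0.0035]
B in board [-0.0113  0.0931  0.0605]
g in board [-0.0734 -0.3391 -0.1909]
```

Top crop: the left bridge strip, the grip top (u≈358–366) and the longer foot side to the right are all clear. The side view shows the thin lip at +y and the thick foot at -y, so this brown block is the gauge. Estimated pose is (0.466, -0.314), yaw -0.237, with the grip centre at about (0.468, -0.306). I'm moving there now.

Request:
apply_moves --steps '[[[0,0,2.5],[28,-25,0],100],[[0,0,0],[28,-25,0],100],[[0,0,0],[28,-25,0],100],[[0,0,0],[28,-25,0],100],[[0,0,0],[28,-25,0],100],[[0,0,0],[28,-25,0],100],[[0,0,0],[28,-25,0],100],[[0,0,0],[28,-25,0],100]]'

```text
clock: 0.77
eef_pos: [0.3982, 0.3988, 0.231]
ee_rot: [0.118, 0.993, -0.0, -0.0]
wrist_force: [0.9, 0.2, 0.6]
opening: 0.0856
```

Request:
apply_moves --steps '[[[0,0,0],[12,-38,0],100],[[0,0,0],[12,-38,0],100],[[0,0,0],[12,-38,0],100],[[0,0,0],[12,-38,0],100],[[0,0,0],[12,-38,0],100],[[0,0,0],[12,-38,0],100],[[0,0,0],[12,-38,0],100],[[0,0,0],[12,-38,0],100]]'

```text
clock: 1.43
eef_pos: [0.4932, 0.0945, 0.2312]
ee_rot: [0.118, 0.993, -0.0, -0.0]
wrist_force: [-0.1, 0.2, -0.6]
opening: 0.0852
```

Request:
apply_moves --steps '[[[0,0,0],[-3,-41,0],100],[[0,0,0],[-3,-41,0],100],[[0,0,0],[-3,-41,0],100],[[0,0,0],[-3,-41,0],100],[[0,0,0],[-3,-41,0],100],[[0,0,0],[-3,-41,0],100],[[0,0,0],[-3,-41,0],100],[[0,0,0],[-3,-41,0],100]]'

```text
clock: 2.1
eef_pos: [0.4685, -0.2334, 0.2312]
ee_rot: [0.118, 0.993, 0.0, -0.0]
wrist_force: [1.5, -0.2, 0.3]
opening: 0.0853
```

Request:
apply_moves --steps '[[[0,0,0],[0,-36,0],100],[[0,0,0],[0,-36,0],100],[[0,0,0],[0,0,-35],100],[[0,0,0],[0,0,-35],100],[[0,0,0],[0,0,-31],100],[[0,0,0],[0,0,0],100]]'

```text
clock: 2.6
eef_pos: [0.4658, -0.3016, 0.1246]
ee_rot: [0.118, 0.993, 0.002, -0.005]
wrist_force: [-1.1, 0.9, -0.6]
opening: 0.085
```

```bash
python3 - <<'E'
from h import *
print(get_obs()["eef_pos"])
snap("side","s1");snap("top","t1")
s=cv2.imread("pics/s1.png")[140:330,300:500];t=cv2.imread("pics/t1.png")[150:245,310:410]
cv2.imwrite("pics/v1.png",np.hstack([cv2.resize(s,(400,380)),cv2.resize(t,(400,380),interpolation=cv2.INTER_CUBIC)]))
E
```

```text
[ 0.46583208 -0.30156706  0.12457907]
```

View pics/v1.png

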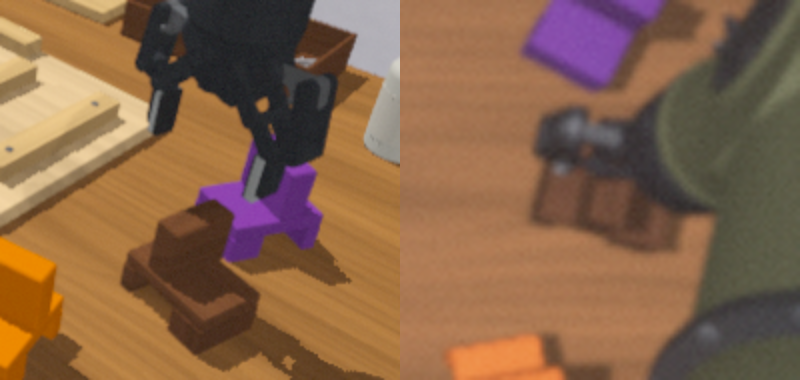

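```bash
python3 - <<'E'
from h import *
o=get_obs();print(o["eef_pos"],o["clock"],o["qpos"],o["qd"])
s=load("s1")
for z in(.1246,.088,.068): print(z,(w2p(s,[[.466,-.302,z]])-[300,140])*2)
E
```

```text
[ 0.4687678  -0.30313847  0.12990207] 2.7 [ 0.52076288  0.50493549  0.01427806  1.81728994 -0.00944182  0.8220864
  1.87350684] [-0.00392459 -0.04295299  0.00280129 -0.04612279  0.00075198  0.0092075
 -0.00022609]
0.1246 [[198.70080237 174.84076718]]
0.088 [[188.75229746 212.91785267]]
0.068 [[183.57894933 232.74183679]]
```

Request:
apply_moves --steps '[[[0,0,0],[0,-2,-25],100],[[0,0,0],[0,0,-25],100],[[0,0,0],[0,0,-15],100],[[0,0,0],[0,0,-10],100],[[0,0,0],[0,0,-5],100],[[0,0,0],[0,0,0],100],[[0,0,0],[0,0,0],100]]'

```text
clock: 3.28
eef_pos: [0.47, -0.306, 0.0516]
ee_rot: [0.118, 0.993, -0.0, 0.001]
wrist_force: [-0.1, -0.5, 0.2]
opening: 0.0855
```

```bash
python3 - <<'E'
from h import *
snap("side","s2");snap("top","t2");print(get_obs()["eef_pos"],get_obs()["wrist_force"])
s=cv2.imread("pics/s2.png")[180:330,320:470]
cv2.imwrite("pics/v2.png",cv2.resize(s,(600,600),interpolation=cv2.INTER_CUBIC))
E
```

```text
[ 0.46999945 -0.30596977  0.05162683] [-0.15104223 -0.01620849 -0.4061003 ]
```

View pics/v2.png

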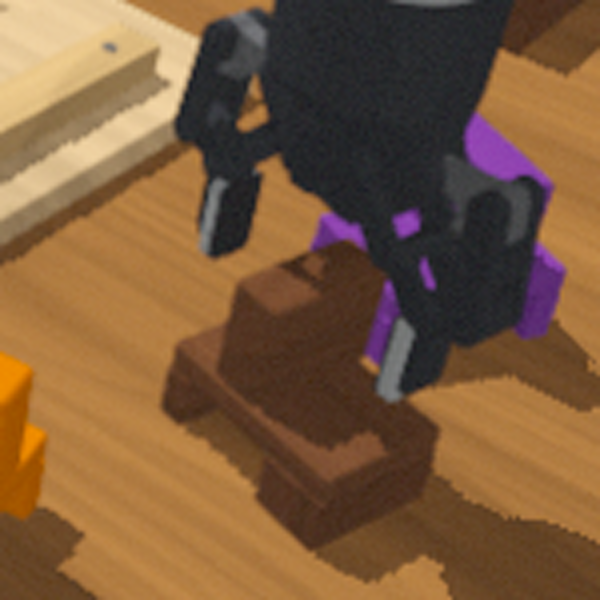

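```bash
python3 - <<'E'
from h import *
s=load("s2")
for z in (.052,.065):print(((w2p(s,[[.46,-.348,z],[.48,-.264,z],[.47,-.306,z]])-[320,180])*4).round())
print(((w2p(s,[[.468,-.306,.088],[.468,-.306,.038]])-[320,180])*4).round())
E
```

```text
[[379. 405.]
 [216. 274.]
 [293. 337.]]
[[387. 380.]
 [221. 250.]
 [300. 312.]]
[[310. 269.]
 [284. 365.]]
```

Request:
apply_moves --steps '[[[0,0,0],[0,0,0],20],[[0,0,0],[0,0,0],10],[[0,0,0],[0,0,0],10],[[0,0,0],[0,0,0],10],[[0,0,0],[0,0,0],10],[[0,0,0],[0,0,0],10],[[0,0,0],[0,0,0],10],[[0,0,0],[0,0,0],10]]' --newtons 60

```text
clock: 4.05
eef_pos: [0.4694, -0.3056, 0.0505]
ee_rot: [0.118, 0.993, -0.0, 0.0]
wrist_force: [-0.9, -0.6, 2.6]
opening: 0.0236
```

Request:
apply_moves --steps '[[[0,0,0],[0,0,10],10],[[0,0,0],[0,0,20],10],[[0,0,0],[0,0,30],10],[[0,0,0],[0,0,30],10],[[0,0,0],[0,0,10],10],[[0,0,0],[0,0,0],10]]'

```text
clock: 4.55
eef_pos: [0.4705, -0.3063, 0.1533]
ee_rot: [0.118, 0.993, -0.001, 0.002]
wrist_force: [0.2, -0.2, -1.9]
opening: 0.0231
```

```bash
python3 - <<'E'
from h import *
snap("side","s3");o=get_obs();print(o["eef_pos"],o["ee_rot"],o["opening"],o["wrist_force"])
s=cv2.imread("pics/s3.png")[120:320,300:500]
cv2.imwrite("pics/v3.png",cv2.resize(s,(600,600),interpolation=cv2.INTER_CUBIC))
E
```

```text
[ 0.46958895 -0.30570352  0.15129221] [ 1.18315487e-01  9.92975399e-01 -4.76604697e-04  1.03736743e-03] 0.023583824794845203 [ 0.31561726 -0.53223564 -1.66626101]
```

View pics/v3.png

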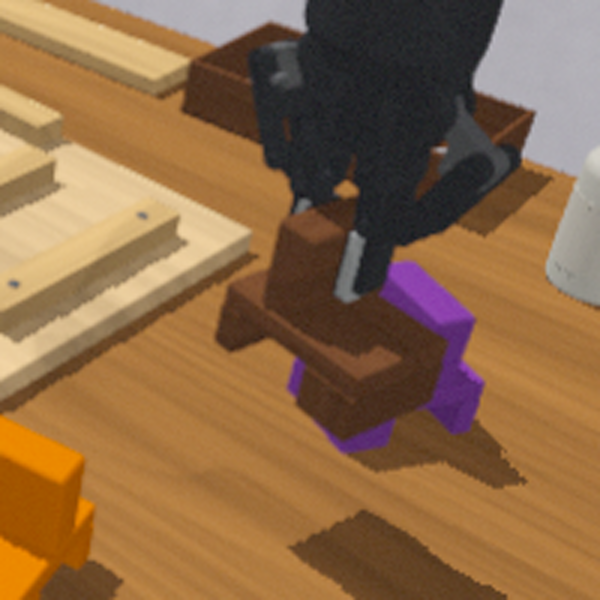

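The gauge is held level with the opening at 23.6 mm, and its bottom sits at TCP z − 50.5 mm. Next I turn it to the board's yaw and carry it over slat A at (0.545, -0.002).

Request:
apply_moves --steps '[[[0,0,0],[10,38,0],10],[[0,0,4],[10,38,0],10],[[0,0,4],[10,38,0],10],[[0,0,3],[10,38,0],10],[[0,0,0],[10,38,0],10],[[0,0,0],[10,38,0],10],[[0,0,0],[9,38,0],10],[[0,0,0],[6,38,0],10]]'

```text
clock: 5.27
eef_pos: [0.5436, 0.0005, 0.1483]
ee_rot: [0.023, 1.0, -0.0, -0.001]
wrist_force: [1.5, 0.0, -0.6]
opening: 0.0237
```

Request:
apply_moves --steps '[[[0,0,0],[0,0,-15],10],[[0,0,0],[0,0,-15],10],[[0,0,0],[0,0,0],10],[[0,0,0],[0,0,0],10],[[0,0,0],[0,0,0],10]]'

```text
clock: 5.68
eef_pos: [0.5438, -0.0021, 0.1199]
ee_rot: [0.023, 1.0, -0.0, -0.001]
wrist_force: [0.4, 0.3, -0.6]
opening: 0.0235
```

```bash
cat > look.py <<'E'
import sys
from h import *
n=sys.argv[1]
s=snap("side","s"+n);t=snap("top","t"+n);o=get_obs()
p=o["eef_pos"];q=o["ee_rot"]
from scipy.spatial.transform import Rotation as R
y=R.from_quat(q).apply([0,1,0]);z=R.from_quat(q).apply([0,0,1])
yaw=np.arctan2(-y[0],y[1]); 
if abs(yaw)>np.pi/2: yaw-=np.sign(yaw)*np.pi
print("tcp",p.round(4),"yaw",round(yaw,4),"tilt",z.round(4),"F",o["wrist_force"].round(1),"op",round(o["opening"],4),o["clock"])
b=np.array([.555,.0206]);f=-.0455;d=p[:2]-b
print("tcp in board",np.round([np.cos(f)*d[0]+np.sin(f)*d[1],-np.sin(f)*d[0]+np.cos(f)*d[1]],4))
im=cv2.imread(f"pics/s{n}.png")[100:260,170:400]
a=cv2.resize(im,None,fx=3.45,fy=3.45,interpolation=cv2.INTER_CUBIC)[:550,:795]
cv2.imwrite(f"pics/v{n}.png",a)
cv2.imwrite(f"pics/w{n}.png",cv2.resize(cv2.imread(f"pics/t{n}.png")[105:230,165:325],None,fx=4.5,fy=4.5,interpolation=cv2.INTER_CUBIC))
E
python3 look.py 4
```

```text
tcp [ 0.5444 -0.0021  0.1206] yaw -0.0464 tilt [ 5.e-04 -1.e-04 -1.e+00] F [ 0.1 -0.2 -0.9] op 0.0234 5.7833
tcp in board [-0.0095 -0.0232]
```

View pics/v4.png

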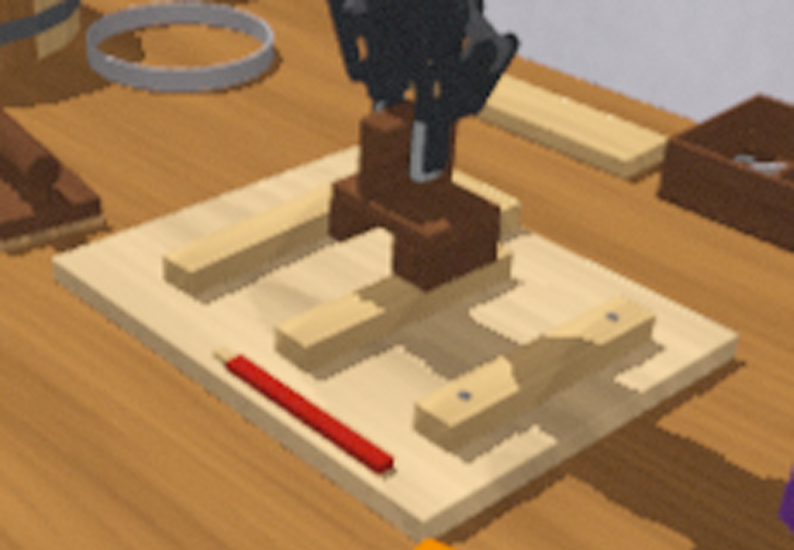

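The gauge hangs over slat A with the slot straddling it. I'll lower it gently and check the force on the way.

Request:
apply_moves --steps '[[[0,0,0],[0,0,-20],10],[[0,0,0],[0,0,-8],10],[[0,0,0],[0,0,-6],10],[[0,0,0],[0,0,0],10],[[0,0,0],[0,0,0],10]]'

```text
clock: 6.2
eef_pos: [0.5442, -0.0016, 0.0864]
ee_rot: [0.023, 1.0, -0.0, -0.0]
wrist_force: [0.3, -0.2, -0.0]
opening: 0.0234
```

```bash
python3 look.py 5
```

```text
tcp [ 0.5446 -0.0015  0.0869] yaw -0.0453 tilt [ 9.e-04  0.e+00 -1.e+00] F [ 0.2 -0.8 -1.3] op 0.0234 6.3
tcp in board [-0.0094 -0.0226]
```

View pics/v5.png

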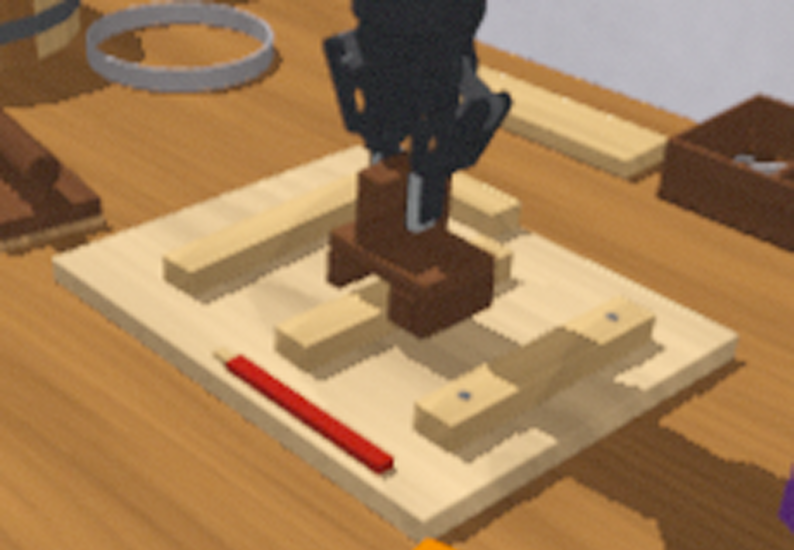

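Request:
apply_moves --steps '[[[0,0,0],[0,0,-6],10],[[0,0,0],[0,0,-6],10],[[0,0,0],[0,0,-4],10],[[0,0,0],[0,0,0],10],[[0,0,0],[0,0,0],10]]'

```text
clock: 6.72
eef_pos: [0.5439, -0.0015, 0.0698]
ee_rot: [0.023, 1.0, -0.0, -0.0]
wrist_force: [-0.5, -0.2, -1.2]
opening: 0.0233
```

```bash
python3 look.py 6
```

```text
tcp [ 0.5443 -0.0015  0.0703] yaw -0.0452 tilt [-1.e-04 -0.e+00 -1.e+00] F [-0.2  0.3 -1.1] op 0.0232 6.8167
tcp in board [-0.0097 -0.0225]
```

View pics/v6.png

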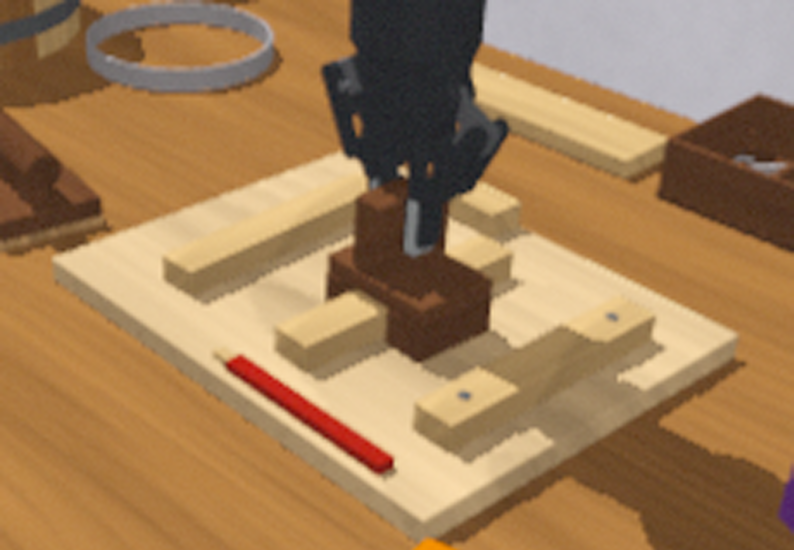

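Request:
apply_moves --steps '[[[0,0,0],[0,-4,0],10],[[0,0,0],[0,-5,0],10],[[0,0,0],[-1,-5,0],10],[[0,0,0],[0,-5,0],10],[[0,0,0],[0,-5,0],10],[[0,0,0],[-1,-5,0],10],[[0,0,0],[0,-5,0],10],[[0,0,0],[0,0,0],10]]'

```text
clock: 7.48
eef_pos: [0.5421, -0.0372, 0.0703]
ee_rot: [0.023, 1.0, -0.0, -0.0]
wrist_force: [-0.1, -0.7, -1.5]
opening: 0.0236
```

Request:
apply_moves --steps '[[[0,0,0],[0,-2,0],10],[[0,0,0],[0,-1,0],10],[[0,0,0],[0,-1,0],10],[[0,0,0],[0,0,0],10],[[0,0,0],[0,0,0],10]]'

```text
clock: 7.9
eef_pos: [0.5422, -0.0394, 0.0703]
ee_rot: [0.022, 1.0, -0.0, -0.0]
wrist_force: [0.5, 0.5, -2.4]
opening: 0.0234
```

```bash
python3 look.py 7
```

```text
tcp [ 0.5422 -0.0394  0.0703] yaw -0.045 tilt [-0.e+00 -1.e-04 -1.e+00] F [-0.  -0.1 -1.1] op 0.0236 8.0
tcp in board [-0.01   -0.0605]
```

View pics/v7.png

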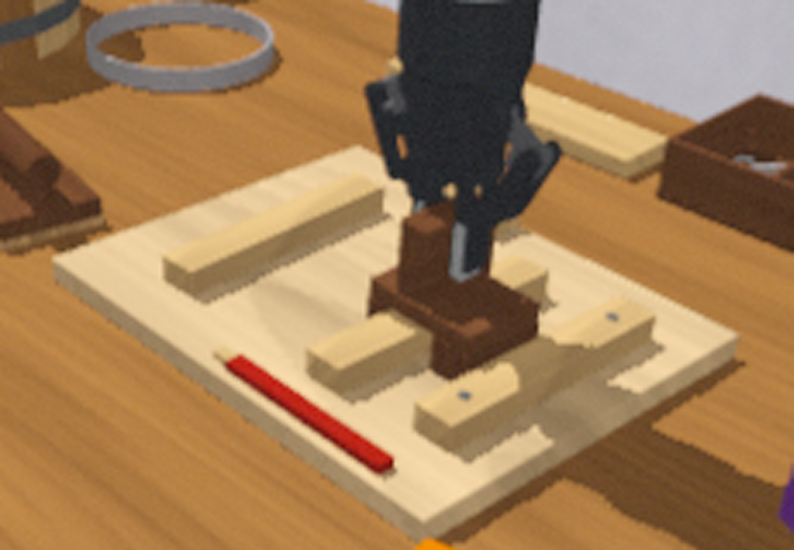

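View pics/w7.png

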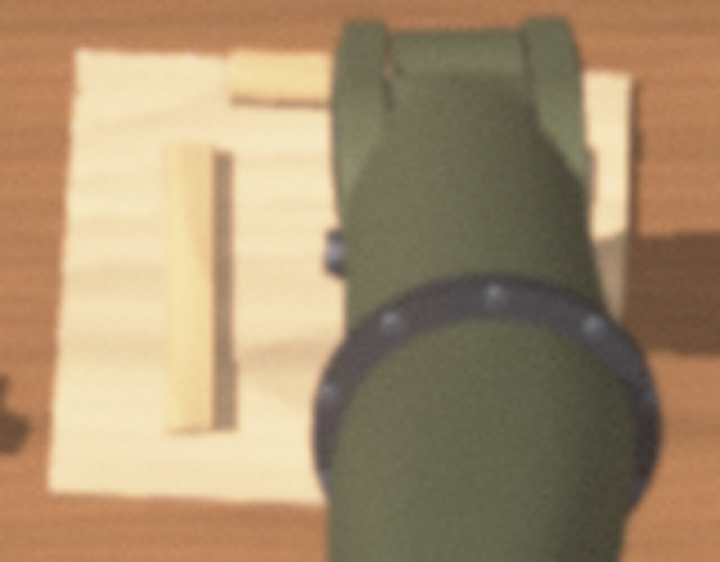

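Slat A has been carried along, and about 2.5 mm remain by calculation. I'll go in 1 mm rows until I feel contact.

Request:
apply_moves --steps '[[[0,0,0],[0,-1,0],10],[[0,0,0],[0,-1,0],10],[[0,0,0],[0,0,0],10]]'

```text
clock: 8.25
eef_pos: [0.5422, -0.0417, 0.0703]
ee_rot: [0.023, 1.0, -0.0, -0.0]
wrist_force: [-0.1, 0.7, -1.2]
opening: 0.0237
```

Request:
apply_moves --steps '[[[0,0,0],[0,-1,0],10],[[0,0,0],[0,0,0],10],[[0,0,0],[0,0,0],10]]'

```text
clock: 8.5
eef_pos: [0.5422, -0.0425, 0.0703]
ee_rot: [0.023, 1.0, 0.0, -0.0]
wrist_force: [-0.2, 0.6, -1.8]
opening: 0.0236
```

Request:
apply_moves --steps '[[[0,0,0],[0,-1,0],10],[[0,0,0],[0,0,0],10],[[0,0,0],[0,0,0],10]]'

```text
clock: 8.75
eef_pos: [0.5422, -0.0427, 0.0703]
ee_rot: [0.022, 1.0, 0.0, -0.0]
wrist_force: [-0.3, 4.2, 0.7]
opening: 0.0236
```

Request:
apply_moves --steps '[[[0,0,0],[0,-1,0],10],[[0,0,0],[0,0,0],10],[[0,0,0],[0,0,0],10]]'

```text
clock: 9.0
eef_pos: [0.5421, -0.0428, 0.0704]
ee_rot: [0.022, 1.0, 0.001, -0.0]
wrist_force: [-2.4, 7.0, 1.3]
opening: 0.0234
```

```bash
python3 look.py 8
```

```text
tcp [ 0.5421 -0.0428  0.0704] yaw -0.0437 tilt [-3.0e-04  1.7e-03 -1.0e+00] F [-1.5  6.1  0.7] op 0.0234 9.1
tcp in board [-0.01   -0.0639]
```

View pics/v8.png

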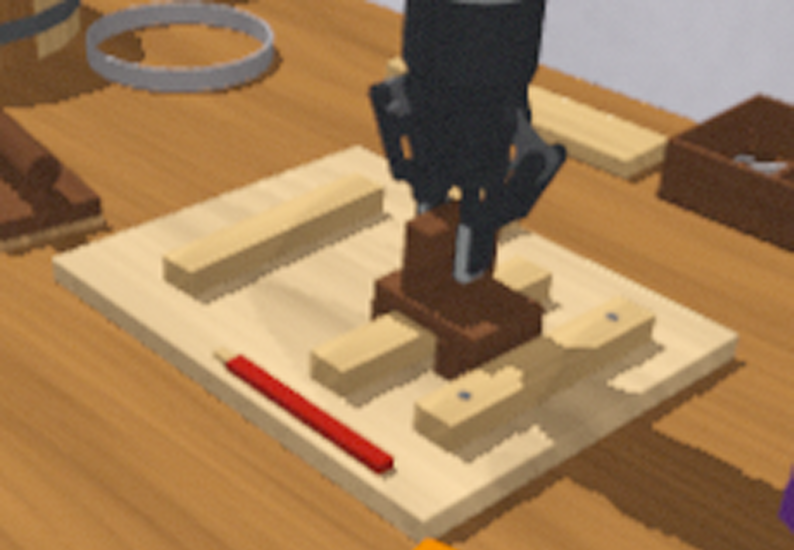

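Contact: wrist force reached 7 N and the TCP stopped at y = -0.0428, as computed (-63 mm on the board). I'll back off inside the slot's play, lift and step on to slat B at (0.548, 0.114).

Request:
apply_moves --steps '[[[0,0,0],[0,3,0],10],[[0,0,0],[0,3,0],10],[[0,0,0],[0,0,0],10],[[0,0,0],[0,0,8],10],[[0,0,0],[0,0,15],10],[[0,0,0],[0,0,20],10],[[0,0,0],[0,0,10],10],[[0,0,0],[0,0,0],10]]'

```text
clock: 9.77
eef_pos: [0.5438, -0.0391, 0.1258]
ee_rot: [0.023, 1.0, -0.0, 0.002]
wrist_force: [0.2, -0.5, -0.8]
opening: 0.0234
```

Request:
apply_moves --steps '[[[0,0,0],[1,20,0],10],[[0,0,0],[1,30,0],10],[[0,0,0],[1,30,0],10],[[0,0,0],[1,30,0],10],[[0,0,0],[1,28,0],10],[[0,0,0],[1,14,0],10],[[0,0,0],[0,0,0],10],[[0,0,0],[0,0,0],10]]'

```text
clock: 10.43
eef_pos: [0.5479, 0.1135, 0.1227]
ee_rot: [0.022, 1.0, -0.0, -0.0]
wrist_force: [0.8, -0.5, -1.2]
opening: 0.0238
```

```bash
python3 look.py 9
```

```text
tcp [0.5481 0.1114 0.1229] yaw -0.0471 tilt [-6.0e-04 -1.6e-03 -1.0e+00] F [ 0.5 -0.3 -0.9] op 0.0231 10.5333
tcp in board [-0.011   0.0904]
```

View pics/v9.png

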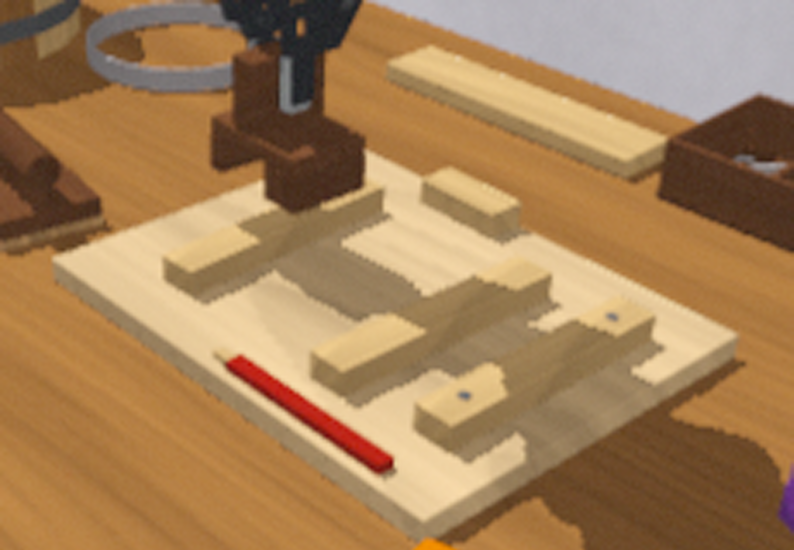

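View pics/w9.png

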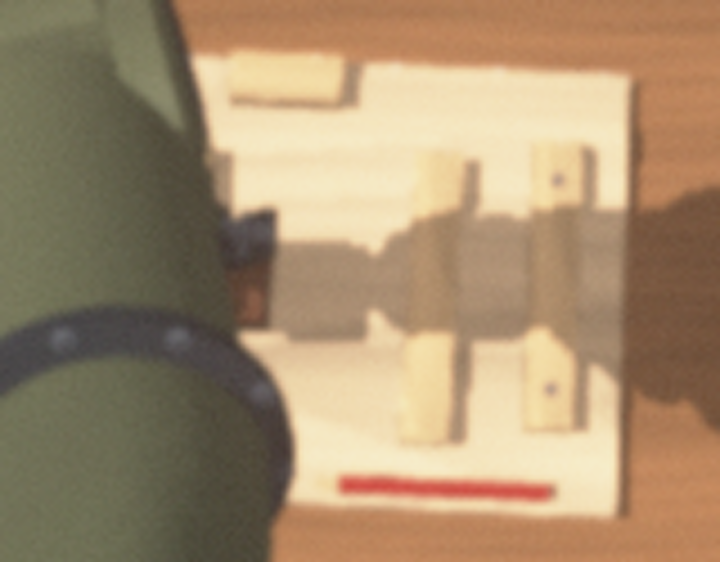

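```bash
python3 - <<'E'
from h import *
t=load("t9")
q=lambda L:np.array(L)/4.5+np.array([165,105])-0.4
b=np.array([.555,.0206]);f=-.0455
for n,L in[("A",[(418,150),(468,155),(450,443),(400,440)]),("fix",[(533,143),(585,148),(577,432),(525,430)])]:
    x,e,P=fit([(t,rect(.09,.015,.038),q(L))],[.5,0,0]);d=x[:2]-b
    print(n,x.round(4),round(e,2),np.round([np.cos(f)*d[0]+np.sin(f)*d[1],-np.sin(f)*d[0]+np.cos(f)*d[1],x[2]-f],4))
E
```

```text
A [ 0.5419 -0.0358 -0.0645] 0.32 [-0.0106 -0.057  -0.019 ]
fix [ 0.5473 -0.11   -0.0383] 0.86 [-0.0018 -0.1308  0.0072]
```

Slat A measures 73.8 mm from the fixed slat against 74 wanted, yaw within about 0.03 rad. Now I lower over slat B.

Request:
apply_moves --steps '[[[0,0,0],[0,2,-15],10],[[0,0,0],[0,0,-15],10],[[0,0,0],[0,0,-6],10],[[0,0,0],[0,0,0],10],[[0,0,0],[0,0,0],10]]'

```text
clock: 10.95
eef_pos: [0.5482, 0.1143, 0.0873]
ee_rot: [0.023, 1.0, -0.0, -0.0]
wrist_force: [-0.9, -0.2, -1.1]
opening: 0.0234
```

```bash
python3 look.py 10
```

```text
tcp [0.5488 0.115  0.088 ] yaw -0.0461 tilt [ 0.001  0.    -1.   ] F [ 0.4 -0.  -1.4] op 0.0235 11.05
tcp in board [-0.0105  0.094 ]
```

View pics/v10.png

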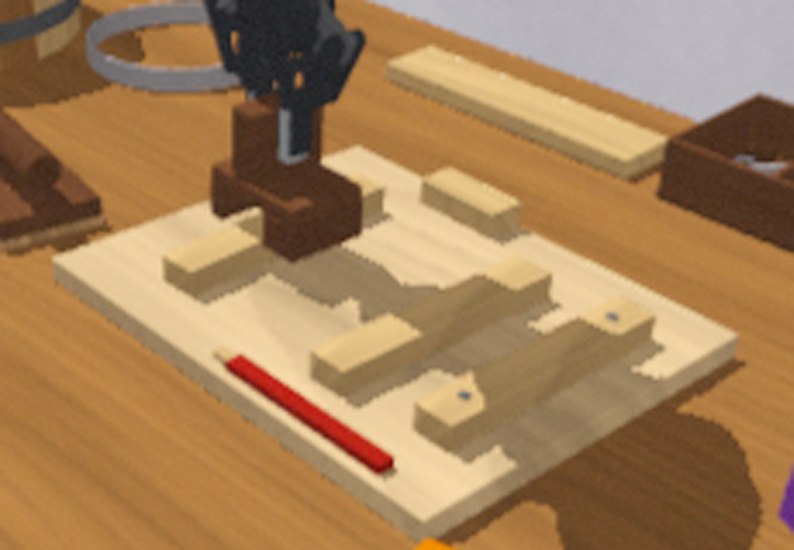

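Request:
apply_moves --steps '[[[0,0,0],[0,0,-6],10],[[0,0,0],[0,0,-6],10],[[0,0,0],[0,0,-5],10],[[0,0,0],[0,0,0],10],[[0,0,0],[0,0,0],10]]'

```text
clock: 11.47
eef_pos: [0.5479, 0.1155, 0.0698]
ee_rot: [0.023, 1.0, -0.0, -0.001]
wrist_force: [0.1, 0.7, -1.5]
opening: 0.0233
```

```bash
python3 look.py 11
```

```text
tcp [0.5483 0.1156 0.0703] yaw -0.0451 tilt [-1.e-04 -0.e+00 -1.e+00] F [-0.  -0.3 -1. ] op 0.0232 11.5667
tcp in board [-0.0111  0.0946]
```

View pics/v11.png

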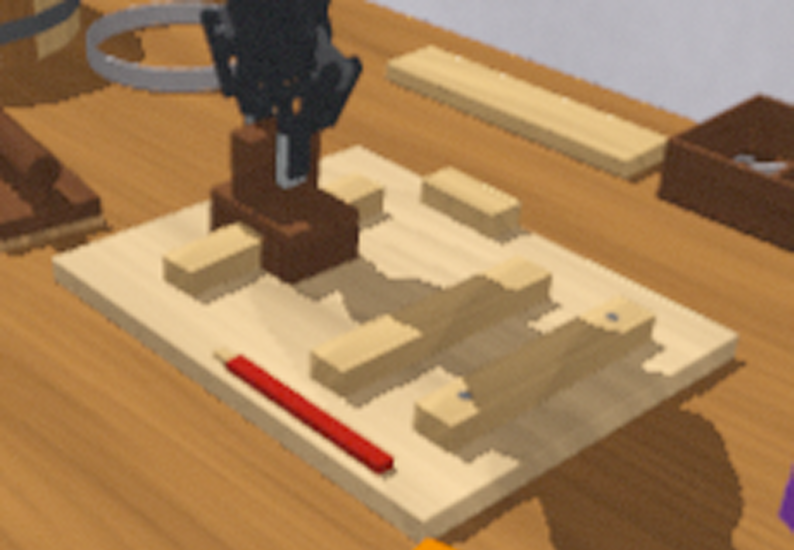

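Request:
apply_moves --steps '[[[0,0,0],[0,-4,0],10],[[0,0,0],[-1,-6,0],10],[[0,0,0],[0,-6,0],10],[[0,0,0],[0,-6,0],10],[[0,0,0],[-1,-6,0],10],[[0,0,0],[0,-6,0],10],[[0,0,0],[0,-6,0],10],[[0,0,0],[0,0,0],10]]'

```text
clock: 12.23
eef_pos: [0.5462, 0.0734, 0.0703]
ee_rot: [0.024, 1.0, -0.001, -0.0]
wrist_force: [-0.6, 0.2, -1.5]
opening: 0.0235
```

Request:
apply_moves --steps '[[[0,0,0],[-1,-6,0],10],[[0,0,0],[0,-6,0],10],[[0,0,0],[0,-6,0],10],[[0,0,0],[-1,-6,0],10],[[0,0,0],[0,-6,0],10],[[0,0,0],[0,-4,0],10],[[0,0,0],[0,-2,0],10],[[0,0,0],[0,0,0],10]]'

```text
clock: 12.9
eef_pos: [0.5442, 0.0386, 0.0703]
ee_rot: [0.023, 1.0, -0.0, -0.0]
wrist_force: [-0.2, 0.2, -2.3]
opening: 0.0236
```

```bash
python3 look.py 12
```

```text
tcp [0.5442 0.0395 0.0703] yaw -0.0452 tilt [-0.e+00  1.e-04 -1.e+00] F [-0.1  0.2 -1.7] op 0.0234 13.0
tcp in board [-0.0116  0.0184]
```

View pics/v12.png

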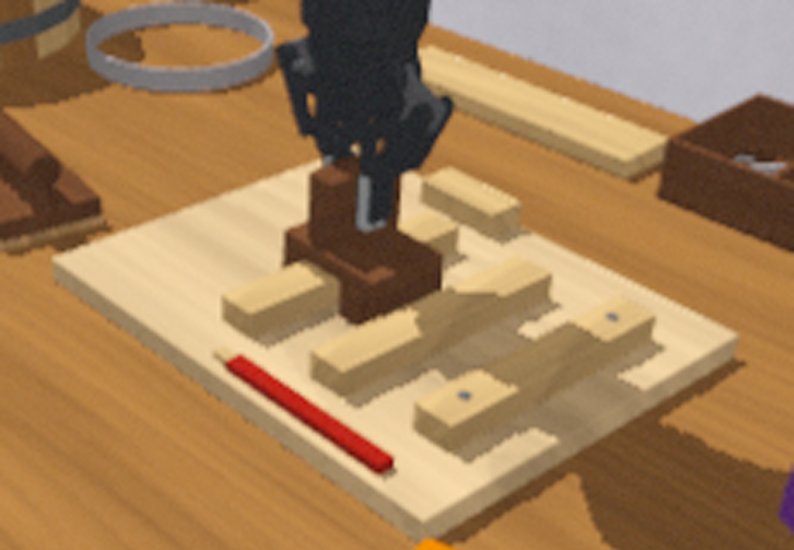

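Request:
apply_moves --steps '[[[0,0,0],[0,-2,0],10],[[0,0,0],[0,-2,0],10],[[0,0,0],[0,-1,0],10],[[0,0,0],[0,-1,0],10],[[0,0,0],[0,0,0],10],[[0,0,0],[0,0,0],10]]'

```text
clock: 13.5
eef_pos: [0.5442, 0.0334, 0.0703]
ee_rot: [0.023, 1.0, -0.0, -0.0]
wrist_force: [-0.4, 0.5, -2.3]
opening: 0.0233
```

Request:
apply_moves --steps '[[[0,0,0],[0,-1,0],10],[[0,0,0],[0,0,0],10],[[0,0,0],[0,0,0],10]]'

```text
clock: 13.75
eef_pos: [0.5442, 0.0324, 0.0702]
ee_rot: [0.023, 1.0, -0.0, -0.0]
wrist_force: [-0.7, 0.2, -1.6]
opening: 0.0235
```

```bash
python3 look.py 13
```

```text
tcp [0.5442 0.0324 0.0702] yaw -0.0452 tilt [-1.e-04 -1.e-04 -1.e+00] F [-0.3  0.2 -1.7] op 0.0234 13.85
tcp in board [-0.0114  0.0113]
```

View pics/v13.png

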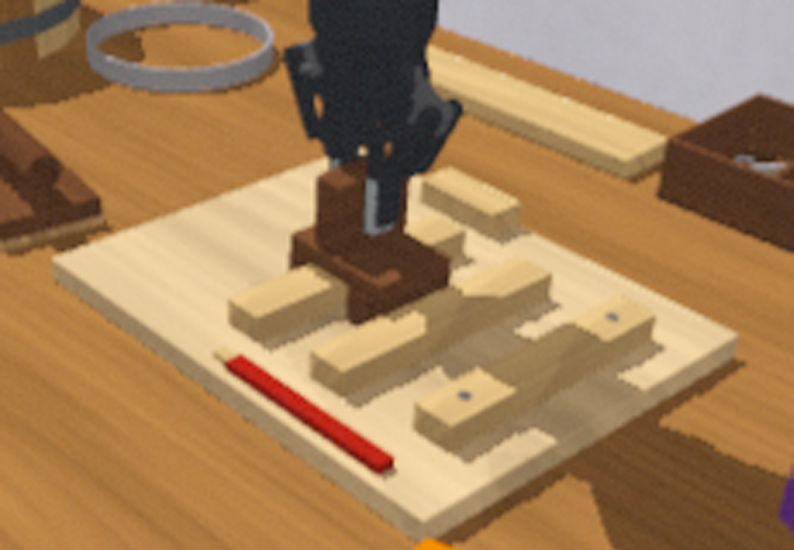

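The foot sits about 1 mm short of slat A with no contact force, which leaves the middle slat undisturbed. I'll set the gauge down and release.

Request:
apply_moves --steps '[[[0,0,0],[0,0,-1],10],[[0,0,0],[0,0,-1],10],[[0,0,0],[0,0,0],10],[[0,0,0],[0,0,0],10]]'

```text
clock: 14.18
eef_pos: [0.5443, 0.0325, 0.0685]
ee_rot: [0.023, 1.0, -0.0, 0.0]
wrist_force: [0.1, 0.0, 2.4]
opening: 0.0237
```

Request:
apply_moves --steps '[[[0,0,0],[0,0,0],35],[[0,0,0],[0,0,0],50],[[0,0,0],[0,0,0],75],[[0,0,0],[0,0,0],100],[[0,0,0],[0,0,0],100],[[0,0,0],[0,0,0],100],[[0,0,0],[0,0,0],100]]'

```text
clock: 14.77
eef_pos: [0.5442, 0.0325, 0.0683]
ee_rot: [0.023, 1.0, -0.0, -0.0]
wrist_force: [-0.1, 0.3, -0.4]
opening: 0.0854
```

```bash
python3 look.py 14
```

```text
tcp [0.5442 0.0325 0.0683] yaw -0.0452 tilt [-0. -0. -1.] F [-0.2 -0.4 -0.6] op 0.0852 14.8667
tcp in board [-0.0113  0.0114]
```

View pics/v14.png

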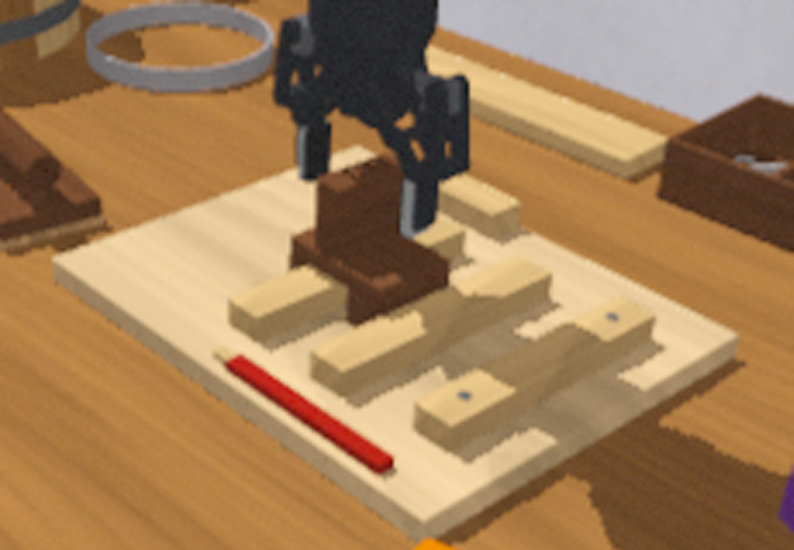

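Released. I'll retreat straight up, then move aside so the top camera can check.

Request:
apply_moves --steps '[[[0,0,0],[0,0,10],100],[[0,0,0],[0,0,25],100],[[0,0,0],[0,0,35],100],[[0,0,0],[0,0,35],100],[[0,0,0],[0,0,35],100],[[0,0,0],[-5,30,10],100],[[0,0,0],[-10,38,0],100],[[0,0,0],[-10,38,0],100]]'

```text
clock: 15.53
eef_pos: [0.5197, 0.1389, 0.2205]
ee_rot: [0.024, 1.0, 0.0, 0.002]
wrist_force: [0.3, 1.2, -0.3]
opening: 0.0852
```

Request:
apply_moves --steps '[[[0,0,0],[-10,38,0],100],[[0,0,0],[-10,38,0],100],[[0,0,0],[-10,38,0],100],[[0,0,0],[-10,38,0],100],[[0,0,0],[-10,38,0],100],[[0,0,0],[-10,30,0],100],[[0,0,0],[0,0,0],100],[[0,0,0],[0,0,0],100]]'

```text
clock: 16.2
eef_pos: [0.4577, 0.3608, 0.2188]
ee_rot: [0.02, 1.0, 0.0, -0.0]
wrist_force: [0.7, -1.1, -0.9]
opening: 0.0852
```

```bash
python3 look.py 15
```

```text
tcp [0.4596 0.3576 0.2187] yaw -0.0458 tilt [ 5.e-04 -8.e-04 -1.e+00] F [ 0.7 -0.4  0.2] op 0.0853 16.3
tcp in board [-0.1107  0.3323]
```

View pics/v15.png

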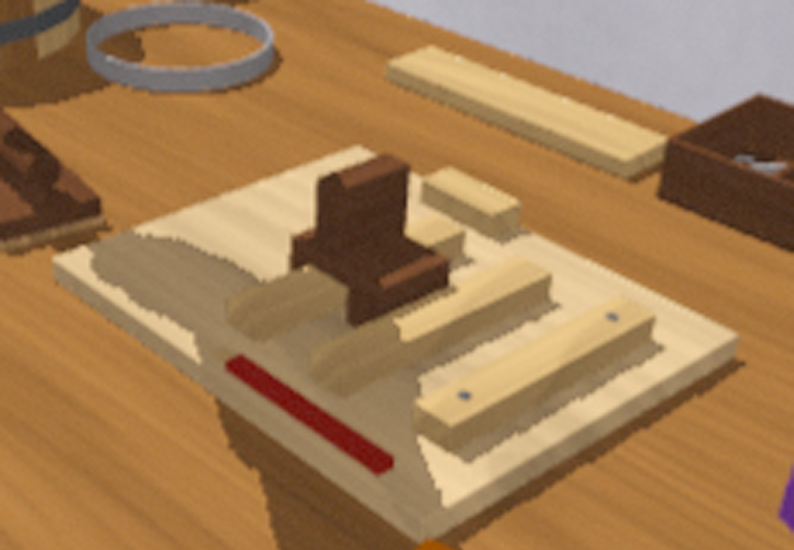

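View pics/w15.png

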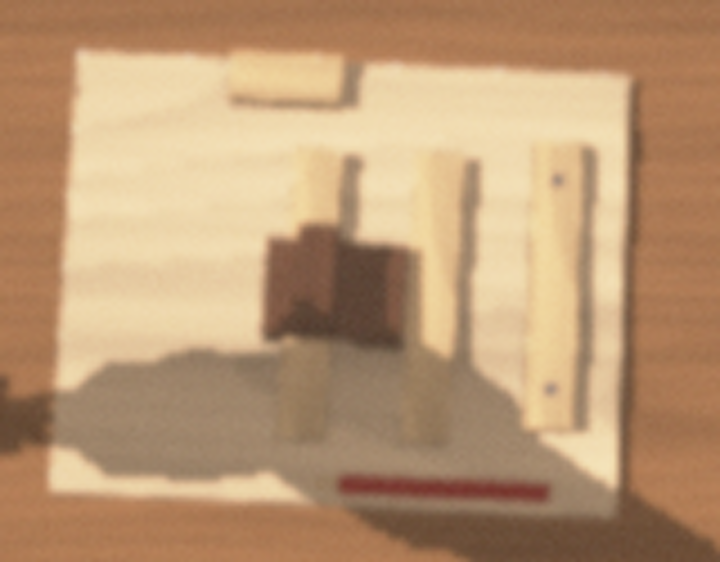

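```bash
python3 - <<'E'
from h import *
t=load("t15")
q=lambda L:np.array(L)/4.5+np.array([165,105])-0.4
b=np.array([.555,.0206]);f=-.0455
for n,L in[("A",[(418,150),(468,155),(450,443),(400,440)]),("B",[(297,148),(347,152),(325,443),(275,440)])]:
    x,e,P=fit([(t,rect(.09,.015,.038),q(L))],[.5,0,0]);d=x[:2]-b
    print(n,round(e,2),np.round([np.cos(f)*d[0]+np.sin(f)*d[1],-np.sin(f)*d[0]+np.cos(f)*d[1],x[2]-f],4))
d=cv2.absdiff(cv2.imread("pics/t15.png"),cv2.imread("pics/t9.png"))
o=get_obs();print(o["clock"],np.abs(o["qd"]).max())
job_done()
E
```

```text
A 0.32 [-0.0106 -0.057  -0.019 ]
B 0.28 [-0.0132  0.0183 -0.0245]
16.3 0.021655295567593515
the job is handed in; nothing more can be done
```

I handed the job in at 16.3 s, well inside the 48 s limit. Both loose slats are drawn up to their gaps, and the released gauge stands over the last slat. No verdict is reported, so the figures below are my own last measurements.

**What I did:** I gripped the brown gauge by its upright and set it over the middle slat. I slid it until the thick foot met the fixed slat, which showed as about 7 N at the wrist. I then backed off inside the slot, lifted, and drew the last slat up the same way. On that second draw I stopped on position, about 1 mm short of the middle slat by calculation and with no contact force, so as not to shift it. Then I set the gauge down, released it and moved the arm clear.

**Last checks from the top picture (board frame):**

| Slat | y measured | y wanted | x offset | Yaw relative to board |
|---|---|---|---|---|
| Middle | -57 mm | -56 mm | -11 mm | about -0.02 rad |
| Last | +18 mm | +18 mm | -13 mm | about -0.025 rad |

- **Spacing:** The slats are about 75 mm apart centre to centre, against 74 wanted. The middle slat had measured 73.8 mm from the fixed one after its own draw. All of this is inside the limits.
- **Middle slat:** It looks unmoved between the pictures before and after the second draw. I used the same hand-picked pixel corners for both, so this is a comparison by eye and not an independent measurement.
- **Gauge:** The pictures show it upright with the last slat in its slot and nothing touching it. I did not fit its final pose numerically.
- **Disagreement:** At the start the gauge model fitted the pictures only to about 3 px. The grasp opening of 23.6 mm and the contact position then matched the given sizes.

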